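Free the large wheel on its indexing head

ROBOT

A 6-joint arm with a two-finger parallel gripper is mounted at the origin on the work surface. World frame = base frame: x ahead of the robot, y to its left, z up, the work surface at z = 0. Lengths are in m, angles in degrees, forces in N, time in s.
With the tool pointing down it reaches from about 0.35 to 0.875 m from the base axis. Payload 4.2 kg.
Tool frame: the origin (TCP) lies midway between the tips of the shut fingers; the grasp point (between the pads) lies 19 mm behind it; z points along the fingers, y is the line along which they close (so a half turn about z gives the same grasp; the last joint's range is limited). The gripper opens to 87 mm and grips with 3 to 60 N. Pads are 19 mm wide; open, the fingers measure 117 mm over their backs; the gripper's body (75 mm by 190 mm) begins 51 mm behind the grasp point.
Start: joints at [83.858, 22.042, 0.453, 0, -68.411, -14.817], TCP at [0.224, 0.584, 0.223] pointing down, gripper open.
Joint ranges: [-179.83, 179.83], [-69.29, 118.12], [-61.27, 80.66], [-181.25, 117.63], [-171.15, -9.14], [-177.46, 177.46]. Speed limits (degrees/s): [159.86, 159.86, 180, 180, 180, 180].

INTERFACE

Orientations are given as a 3x3 rotation matrix whose columns are the frame's x, y, z axes.
In Python, from station import r, cams gives the robot as it stands.
- The arm moves only by the tool play_rows, never from a script. Its argument "commands" is text: rows parted by semicolons, each of 6 numbers parted by spaces: the shift along the world's x, y, z normalised to -1 to 1, where 1 is 30 mm, then the turn, a rotation vector about the world's x, y, z normalised to -1 to 1, where 1 is 0.15 rad. A call has 1 to 20 rows; each row shifts and turns the commanded pose from where the row before left it; what a row does not reach is not made up. A row lasts 1/10 s, in which the tool goes at most 50 mm and 8.59 degrees, less where a joint would pass 70% of its speed; a pose out of reach is approached as far as the arm can. A call with a number of a shift or a turn outside -1 to 1 is refused whole. A call with a gripper value outside its range is refused whole. "grip" is the finger opening in mm, from 0 to 87, set as the call begins (left out, the last holds). The fingers move at their own pace and stop on an object; the grip force is fixed at half the most. Time passes only in rows, so rows that do not move let the fingers close. It gives the time, the measured TCP pose, the force, the opening and the grip force at its end, in the units of the state.
- r.sense(): the state, without advancing time (a new reading comes with each control period).
- cams.capture(name): name is "scene" or "top"; returns (picture, depth): 420x560x3 uint8, blue, green, red; 420x560 float32, m along the optical axis (not along the pixel's ray), 0 where there is no reading.
- cams.camera_info(name): a dict with "mtx" (3x3 intrinsics, pixels), "R" (3x3) and "t" (3): a world point X has camera coordinates R X + t. Camera axes: x right, y down, z forward; pixel columns grow to the right and rows downward; lengths in m; the calibration is good to about 2 mm. A picture is of the moment at which its call begins. camera_info takes no time and is no camera call.
- r.finish_job(): hands the job in; it is judged then, once.
The state is a dict: "time_s": time; "joints": joint angles; "joint_velocities": joint speeds; "effort": joint torques, N m; "tcp_pos": TCP position; "ee_rot": TCP orientation; "wrist_force": force on the tool from outside, world axes, zero at the start; "moment": the same for the moment, N m; "gripper_width": opening from 0.0 (shut) to 1.0 (fully open); "gripper_force": force on a finger pad.
Only numpy, scipy, OpenCV 4.12 (cv2) and the standard library are available. Lean on these libraries where they do the work, as an engineer would, in place of code of your own. Each camera call takes 0.05 s, during which the arm holds its last target. There are 200 camera calls.

TASK

Two indexing heads stand on the clockmaker's bench, each holding a toothed brass wheel still with a spring plunger. On the head with the LARGE wheel, pull the round knurled collar straight up against its spring, then turn it about 60 degrees counter-clockwise (seen from above) and let go, so that it stays parked in the raised position and the wheel is free. Leave the collar of the small wheel's head alone.

Things in the scene. Friction and masses are not known exactly. Their poses are not given: they have to be found in the camera images.
- large_collar (a point): Knurled grey steel collar of the head with the large brass wheel (130 mm diameter). Upright cylinder, 40 mm diameter, 34 mm tall; grip it from above across its diameter at any yaw. The point is on its axis, 20 mm above its lower face, 14 mm below its top, 115 mm above the bench when down; it moves with the collar. z up; x at the start points from the collar to the wheel's hub.
- small_collar (a point): Same collar and same point, on the like head with the small brass wheel (70 mm); leave alone. Heads are bolted down and may swap sides, collars 250 mm or more apart. Each head: base plate from 40 mm behind to 165 mm ahead of the collar along its x, 110 mm wide; column behind, 74 mm high; 30 mm square barrel under the collar, top at 94 mm; wheel lies flat, rim under the collar, top at 46 mm, arbor 63 mm.
- large_lift (a joint): Upward travel of the large wheel's collar, m: 0 at the start (spring holds it down, key under the collar stands in a 14 mm deep slot of the barrel), 0.014 parked with its key on top of the barrel, 0.028 at the upper stop. The spring pulls down with about 6 N at 0, 10 N at 0.020, 11 N at 0.028; let go unturned, it springs back to 0.
- large_turn (a joint): Turn of the large wheel's collar, rad, counter-clockwise from above positive: 0 at the start, stop at 1.4. The key blocks turning until the collar is lifted more than 0.014; then it turns easily (0.03 N m). Let go at about 1.05 (60 degrees) it drops a little onto the barrel and stays raised and turned.

How it is judged:
By the outcome, as a careful person would: the job done as asked, in the order asked, and still so for the second after the job is handed in, with the robot touching nothing.
It also fails if it takes over 32 s, if anything falls off the work surface, if the arm or the gripper's body presses on something with over 40 N, if the wrist force passes 120 N, or if a joint passes its speed limit or range.

## Working session

There is one attempt and no reset: what is moved stays moved. The work goes in short steps, Python scripts to look and compute and a tool call to move; the robot and the scene stay as the last step left them, time stands still between calls to the robot, and variables do not carry over. Pictures are saved under pics/ and viewed, at most 10 in all, crops included, and the job is handed in when it is done.

Besides the shell and the picture viewer there is one more tool, called after ">>>" as name(argument=value, ...) on one line, values as JSON. play_rows: Moves the arm, as the interface text tells. Scaled input: -1 to 1 covers 30 mm each way for a shift and 0.15 rad each way for a turn. Its arguments: {"type":"object","properties":{"commands":{"type":"string"},"grip":{"type":"number"}},"required":["commands"]}

```bash
mkdir -p pics; python3 - <<'E'
from station import r,cams
import cv2,numpy as np
for n in("top","scene"):
    p,d=cams.capture(n); cv2.imwrite(f"pics/{n}0.png",p); np.savez(f"{n}0.npz",p=p,d=d,**cams.camera_info(n))
s=r.sense();print(s["time_s"],s["tcp_pos"],s["ee_rot"],s["gripper_width"])
E
```

```text
0.1 [0.22336225 0.58315907 0.22155502] [[ 9.33798475e-01 -3.57798958e-01 -5.60649857e-04]
 [-3.57799364e-01 -9.33796563e-01 -1.89600600e-03]
 [ 1.54856063e-04  1.97108768e-03 -9.99998045e-01]] 0.9981497053987076
```

View pics/top0.png

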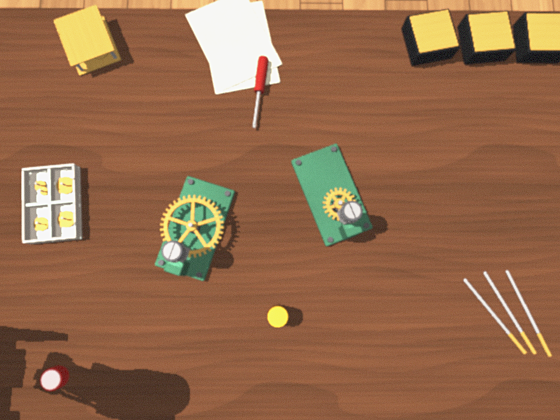

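View pics/scene0.png

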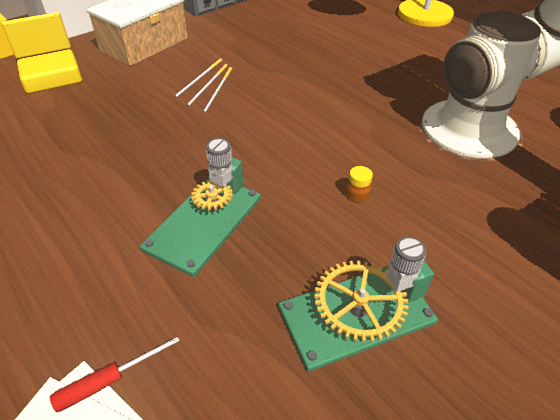

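The top view shows the large wheel's collar at about (172,251) and the small one's at (351,211). In the scene view the large collar top is at about (409,248).

```bash
python3 - <<'E'
import cv2,numpy as np
def pt(f,u,v,z):
    K,R,t=f["mtx"],f["R"],f["t"]; c=-R.T@t; w=R.T@np.linalg.inv(K)@[u,v,1.]
    return c+w*(z-c[2])/w[2]
f=np.load("top0.npz");g=np.load("scene0.npz")
for (u,v) in((172,251),(351,211)):
    d=f["d"];K,R,t=f["mtx"],f["R"],f["t"]
    vv,uu=np.mgrid[v-20:v+21,u-20:u+21];dd=d[v-20:v+21,u-20:u+21]
    P=(np.stack([(uu-K[0,2])/K[0,0]*dd,(vv-K[1,2])/K[1,1]*dd,dd],-1)-t)@R
    m=(P[...,2]>.118)&(dd>0)
    cu,cv=uu[m].mean(),vv[m].mean()
    print("top mask",m.sum(),cu,cv,"medz",np.median(P[m][:,2]),"depth mean",P[m].mean(0),"ray",pt(f,cu,cv,.129), "hi/lo",P[m].min(0),P[m].max(0))
# wheel hub
hsv=cv2.cvtColor(f["p"],cv2.COLOR_BGR2HSV); m=cv2.inRange(hsv,(15,90,90),(35,255,255));m[:, :150]=0;m[:, 240:]=0;m[:180]=0;m[290:]=0
(c,rad)=cv2.minEnclosingCircle(cv2.findNonZero(m));print(c,rad,pt(f,*c,.045))
# scene check
d=g["d"];K,R,t=g["mtx"],g["R"],g["t"];vv,uu=np.mgrid[230:280,385:435];dd=d[230:280,385:435]
P=(np.stack([(uu-K[0,2])/K[0,0]*dd,(vv-K[1,2])/K[1,1]*dd,dd],-1)-t)@R
m=abs(P[...,2]-.129)<.004;n,l,s,cc=cv2.connectedComponentsWithStats(m.astype(np.uint8));k=1+s[1:,4].argmax()
print("scene",s[k],P[l==k].mean(0),pt(g,cc[k][0]+385,cc[k][1]+230,.129))
b=cv2.resize(f["p"][190:290,130:400],None,fx=2.9,fy=2.9);cv2.imwrite("pics/c.png",b)
E
```

```text
top mask 395 172.22025316455696 250.94177215189873 medz 0.12904114005632322 depth mean [0.46213351 0.18765597 0.12860868] ray [0.46208483 0.1875742  0.129     ] hi/lo [0.44226777 0.16860976 0.11805843] [0.48306341 0.20837865 0.13224318]
top mask 362 351.0524861878453 211.00552486187846 medz 0.12882384852493084 depth mean [ 0.53540812 -0.14548698  0.12848161] ray [ 0.53530352 -0.14539747  0.129     ] hi/lo [ 0.51680895 -0.16669486  0.11808343] [ 0.55533213 -0.12585031  0.13274774]
(194.0, 227.5) 54.82938003540039 [0.51666887 0.16505781 0.045     ]
scene [  9   6  32  26 611] [0.46807524 0.18928596 0.1300367 ] [0.46731258 0.18895714 0.129     ]
```

>>> play_rows(commands="0.2 -0.33 0 0 0 0;0.4 -0.66 0 0 0 0;0.4 -0.66 0 0 0 0;0.4 -0.66 0 0 0 0;0.4 -0.66 0 0 0 0;0.4 -0.66 0 0 0 0;0.4 -0.66 0 0 0 0;0.4 -0.66 0 0 0 0;0.4 -0.66 0 0 0 0;0.4 -0.66 0 0 0 0;0.4 -0.66 0 0 0 0;0.4 -0.66 0 0 0 0;0.4 -0.66 0 0 0 0;0.4 -0.66 0 0 0 0;0.4 -0.66 0 0 0 0;0.4 -0.66 0 0 0 0;0.4 -0.66 0 0 0 0;0.4 -0.66 0 0 0 0;0.4 -0.66 0 0 0 0;0.2 -0.33 0 0 0 0", grip=87)

```text
time_s: 2.1
tcp_pos: [0.4519, 0.2054, 0.2225]
ee_rot: [[0.933, -0.359, -0.0], [-0.359, -0.933, -0.0], [-0.0, 0.0, -1.0]]
wrist_force: [0.3, 0.0, 0.6]
gripper_width: 1.0
gripper_force: 0.0
```

>>> play_rows(commands="0.2 -0.33 0 0 0 0;0 0 0 0 0 0;0 0 0 0 0 0;0 0 0 0 0 0")

```text
time_s: 2.5
tcp_pos: [0.4573, 0.1981, 0.2225]
ee_rot: [[0.934, -0.357, -0.0], [-0.357, -0.934, 0.0], [-0.0, -0.0, -1.0]]
wrist_force: [-0.0, -0.2, -0.6]
gripper_width: 0.999
gripper_force: 0.0
```

>>> play_rows(commands="0.18 -0.35 0 0 0 0;0 0 -0.3 0 0 0;0 0 -0.5 0 0 0;0 0 -0.5 0 0 0;0 0 -0.5 0 0 0;0 0 -0.5 0 0 0;0 0 -0.5 0 0 0;0 0 -0.5 0 0 0;0 0 -0.4 0 0 0;0 0 -0.25 0 0 0;0 0 -0.2 0 0 0;0 0 0 0 0 0;0 0 0 0 0 0")

```text
time_s: 3.8
tcp_pos: [0.4632, 0.1872, 0.0983]
ee_rot: [[0.934, -0.358, 0.001], [-0.358, -0.934, 0.0], [0.0, -0.0, -1.0]]
wrist_force: [0.5, 0.5, 0.2]
gripper_width: 0.999
gripper_force: 0.0
```

```bash
python3 - <<'E'
from station import r,cams
import cv2
p,d=cams.capture("scene"); cv2.imwrite("pics/s1.png",cv2.resize(p[130:390,240:560],None,fx=2.2,fy=2.2))
E
```

```text
(no output)
```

View pics/s1.png

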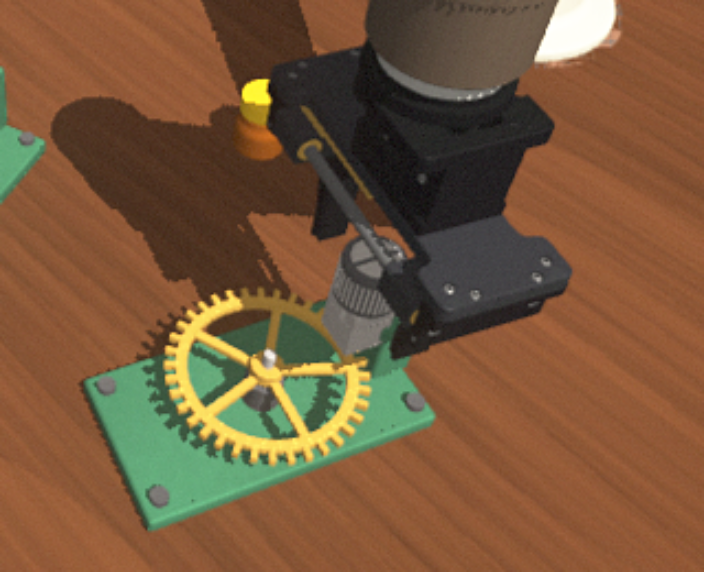

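The fingers straddle the large collar, which is at about (370,270) in the crop; nothing touches. Next I close the grip.

>>> play_rows(commands="0 0 0 0 0 0;0 0 0 0 0 0;0 0 0 0 0 0;0 0 0 0 0 0;0 0 0 0 0 0;0 0 0 0 0 0;0 0 0 0 0 0;0 0 0 0 0 0", grip=30)

```text
time_s: 4.65
tcp_pos: [0.4634, 0.1879, 0.0981]
ee_rot: [[0.934, -0.357, 0.001], [-0.357, -0.934, 0.001], [0.001, -0.002, -1.0]]
wrist_force: [-0.1, 3.7, -0.8]
gripper_width: 0.451
gripper_force: 30.0
```

>>> play_rows(commands="0 0.03 0.05 0 0 0;0 0 0.1 0 0 0;0 0 0.1 0 0 0;0 0 0.1 0 0 0;0 0 0.1 0 0 0;0 0 0.1 0 0 0;0 0 0.1 0 0 0;0 0 0.05 0 0 0;0 0 0 0 0 0;0 0 0 0 0 0")

```text
time_s: 5.65
tcp_pos: [0.463, 0.188, 0.119]
ee_rot: [[0.934, -0.358, 0.0], [-0.358, -0.934, 0.0], [0.0, -0.001, -1.0]]
wrist_force: [5.0, 2.2, -8.8]
gripper_width: 0.45
gripper_force: 30.0
```

```bash
python3 - <<'E'
from station import r,cams
import cv2
p,d=cams.capture("scene"); cv2.imwrite("pics/s2.png",cv2.resize(p[200:330,360:470],None,fx=5,fy=4.6))
s=r.sense();print(s["wrist_force"],s["moment"],s["joints"])
E
```

```text
[ 4.8927551   2.4259076  -9.51658979] [ 0.60265136 -1.39015651  0.04426806] [ 4.07452906e+01  1.60523859e+01 -2.51851521e+01 -8.35031916e-03
 -4.87333736e+01  2.82902959e+01]
```

View pics/s2.png

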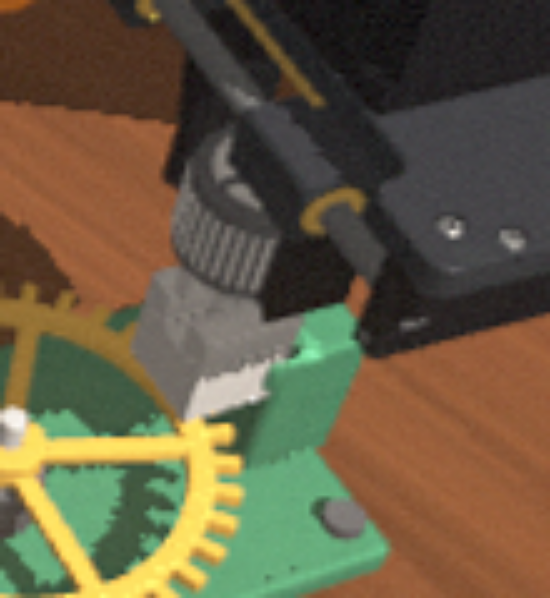

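The collar is clear of the barrel, at about (225,250) in the crop. I'll turn it partway first and check.

>>> play_rows(commands="0.02 0 0 0 0 0.2;0 0 0 0 0 0.4;0 0 0 0 0 0.4;0 0 0 0 0 0.4;0 0 0 0 0 0.4;0 0 0 0 0 0.2;0 0 0 0 0 0")

```text
time_s: 6.4
tcp_pos: [0.4631, 0.1878, 0.1188]
ee_rot: [[0.998, -0.066, -0.001], [-0.066, -0.998, -0.0], [-0.001, 0.0, -1.0]]
wrist_force: [3.1, 2.4, -10.5]
gripper_width: 0.451
gripper_force: 30.0
```

>>> play_rows(commands="0 0 0 0 0 0.3;0 0 0 0 0 0.5;0 0 0 0 0 0.5;0 0 0 0 0 0.5;0 0 0 0 0 0.5;0 0 0 0 0 0.5;0 0 0 0 0 0.5;0 0 0 0 0 0.5;0 0 0 0 0 0.5;0 0 0 0 0 0.5;0 0 0 0 0 0.3;0 0 0 0 0 0;0 0 0 0 0 0")

```text
time_s: 7.7
tcp_pos: [0.4634, 0.1873, 0.1189]
ee_rot: [[0.766, 0.643, -0.001], [0.643, -0.766, -0.001], [-0.001, 0.001, -1.0]]
wrist_force: [5.2, -1.0, -9.2]
gripper_width: 0.452
gripper_force: 30.0
```

>>> play_rows(commands="0 0 -0.05 0 0 0;0 0 -0.05 0 0 0;0 0 -0.05 0 0 0;0 0 -0.05 0 0 0;0 0 0 0 0 0;0 0 0 0 0 0")

```text
time_s: 8.3
tcp_pos: [0.4633, 0.1875, 0.1129]
ee_rot: [[0.765, 0.643, -0.001], [0.643, -0.765, -0.001], [-0.001, 0.0, -1.0]]
wrist_force: [4.4, -2.2, -8.3]
gripper_width: 0.45
gripper_force: 30.0
```

>>> play_rows(commands="0 0 0 0 0 0;0 0 0 0 0 0;0 0 0 0 0 0;0 0 0 0 0 0;0 0 0 0 0 0;0 0 0 0 0 0;0 0 0 0 0 0;0 0 0 0 0 0", grip=87)

```text
time_s: 9.1
tcp_pos: [0.4635, 0.1879, 0.1131]
ee_rot: [[0.765, 0.644, -0.0], [0.644, -0.765, -0.0], [-0.0, -0.0, -1.0]]
wrist_force: [-0.5, 0.4, 0.1]
gripper_width: 0.989
gripper_force: 0.0
```

Now retreat straight up and back towards the side, then check.

>>> play_rows(commands="0 0 0.3 0 0 0;0 0 0.5 0 0 0;0 0 0.6 0 0 0;0 0 0.6 0 0 0;0 0 0.6 0 0 0;0 0 0.6 0 0 0;0 0.4 0.6 0 0 0;0 0.7 0.4 0 0 0;0 0.7 0 0 0 0;0 0.7 0 0 0 0;0 0.7 0 0 0 0;0 0.7 0 0 0 0;0 0.7 0 0 0 0;0 0.7 0 0 0 0;0 0.7 0 0 0 0;0 0.7 0 0 0 0;0 0.4 0 0 0 0;0 0 0 0 0 0;0 0 0 0 0 0")

```text
time_s: 11.0
tcp_pos: [0.4633, 0.4008, 0.2387]
ee_rot: [[0.765, 0.644, -0.001], [0.644, -0.765, -0.001], [-0.001, 0.0, -1.0]]
wrist_force: [-0.5, -0.2, 0.2]
gripper_width: 0.997
gripper_force: 0.0
```

```bash
python3 - <<'E'
from station import r,cams
import cv2,numpy as np
p,d=cams.capture("scene"); cv2.imwrite("pics/s3.png",cv2.resize(p[120:370,180:460],None,fx=2.4,fy=2.4))
q,d=cams.capture("top"); f=cams.camera_info("top");K,R,t=f["mtx"],f["R"],f["t"]
for u,v in((172,251),(351,211)):
    a=d[v-4:v+5,u-4:u+5]; vv,uu=np.mgrid[v-4:v+5,u-4:u+5]
    P=(np.stack([(uu-K[0,2])/K[0,0]*a,(vv-K[1,2])/K[1,1]*a,a],-1)-t)@R
    print(np.median(P[...,2]))
o=np.load("top0.npz")["p"]
c=lambda i:cv2.resize(i[230:272,150:194],None,fx=8,fy=8)
cv2.imwrite("pics/t3.png",np.hstack([c(o),c(q)]))
s=r.sense();print(s["time_s"])
E
```

```text
0.14337916314033702
0.1298300436879673
11.1
```

View pics/s3.png

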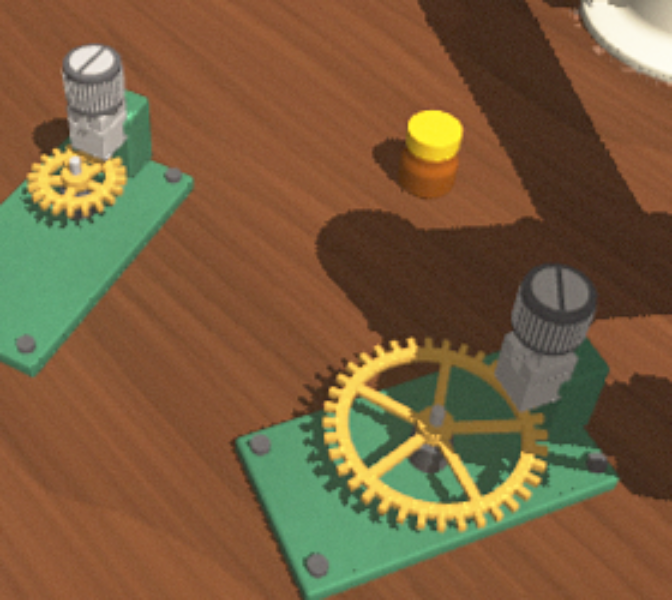

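View pics/t3.png

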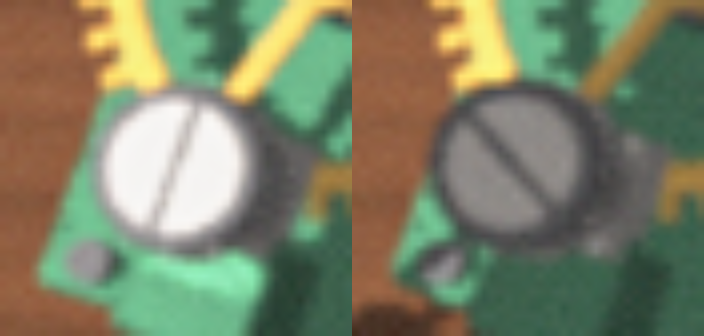

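The large collar stays raised, with its top about 14 mm higher at 0.143 m. Its slot, at about (170,165) before and (510,160) after, has turned about 60° counter-clockwise. The small collar's top is unchanged at 0.130 m, so I'm handing in.

```bash
python3 -c "
from station import r
print(r.finish_job())"
```

```text
the job is handed in; nothing more can be done
None
```

I lifted the large wheel's collar, turned it about 60° counter-clockwise and released it; the last pictures show it parked about 14 mm up, the small collar untouched, and I handed the job in at about 11 s (no verdict shown).

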